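# Light up the inspection panel and hold the reamer over it

## Robot

A 6-joint arm with a two-finger parallel gripper is mounted at the origin on the work surface. World frame = base frame: x ahead of the robot, y to its left, z up, the work surface at z = 0. Lengths are in m, angles in rad, forces in N, time in s.
With the tool pointing down it reaches from about 0.2 to 0.875 m from the base axis. Payload 3.4 kg.
Tool frame: the origin (TCP) lies midway between the tips of the shut fingers; the grasp point (between the pads) lies 19 mm behind it; z points along the fingers, y is the line along which they close (so a half turn about z gives the same grasp; the last joint's range is limited). The gripper opens to 94 mm and grips with 3 to 60 N. Pads are 16 mm wide; open, the fingers measure 119 mm over their backs; the gripper's body (75 mm by 177 mm) begins 78 mm behind the grasp point.
Start: joints at [1.196, 0.276, 1.505, -0, 1.361, -0.121], TCP at [0.144, 0.557, 0.181] pointing down, gripper open.
Joint ranges: [-2.89, 2.89], [-0.75, 2.08], [0.22, 2.7], [-1.18, 4.32], [0.11, 2.71], [-2.7, 2.7]. Speed limits (rad/s): [2.57, 2.57, 3.14, 3.14, 3.14, 3.14].

## Interface

Orientations are given as [roll, pitch, yaw] about the fixed x, y, z axes, in that order (R = Rz(yaw) Ry(pitch) Rx(roll)).
In Python, from plant import * gives the robot as it stands. The module is installed in compiled form; this text tells all that it offers.
- The arm moves only by the shell command python3 -m creep 'ROWS' [FORCE]. ROWS is JSON, a list of rows, each a list of 7 numbers: the shift along the world's x, y, z in units of 50 cm (1.0 is 50 cm), then the turn, a rotation vector about the world's x, y, z in units of 90 degrees (1.0 is 90 degrees), then the opening, from 0 (shut) to 1 (fully open). A call has 1 to 12 rows; each row is the pose to reach, as a shift and turn from the pose commanded when the call began; what a row does not reach only later rows make up. A row lasts 1/12 s, in which the tool goes at most 41.7 mm and 7.16 degrees, less where a joint would pass 70% of its speed; a pose out of reach is approached as far as the arm can. A call with a number of a shift or a turn outside -1 to 1 is refused whole. A call with a gripper value outside its range is refused whole. The fingers move at their own pace and stop on an object; FORCE is the grip in N (left out, the last holds). Time passes only in rows, so rows that repeat a pose let the fingers close. It gives the time, the measured TCP pose, the force, the opening and the grip force at its end, in the units of the state.
- observe(): the state, without advancing time (a new reading comes with each control period).
- grab_frame(name): name is "side" or "top"; returns a dict with "color" (420x560x3 uint8, red, green, blue), "camera_matrix" (3x3 intrinsics, pixels), "position" and "orientation" of the camera in the world. Camera axes: x right, y up, looking along -z (the intrinsics and any distortion apply to the point x, -y, -z); pixel columns grow to the right and rows downward; lengths in m; the calibration is good to about 2 mm. A picture is of the moment at which its call begins. There is no depth.
- finish_job(): hands the job in; it is judged then, once.
The state is a dict: "clock": time; "qpos": joint angles; "qd": joint speeds; "effort": joint torques, N m; "tcp_pos": TCP position; "tool_rot": TCP orientation; "contact_force": force on the tool from outside, world axes, zero at the start; "ft_torque": the same for the moment, N m; "width": finger opening in m; "grasp_force": force on a finger pad.
Only numpy, scipy, OpenCV 4.12 (cv2) and the standard library are available. Lean on these libraries where they do the work, as an engineer would, in place of code of your own. Each camera call takes 0.05 s, during which the arm holds its last target. There are 200 camera calls.

## Task

Swing the light panel's dimmer lever until it stands straight up (half light) and leave it there; then draw the reamer, the tool whose handle ends in a ball, out of the slanted rack and hold it level in the gripper with its steel blade over the light panel, raised at least 10 cm above it and clear of panel, lever and rack. Finish while still holding it there, still and level, and leave the other tools and everything else on the bench where they are.

Things in the scene. Friction and masses are not known exactly. Their poses are not given: they have to be found in the camera images.
- rack: Dark steel tool rack fixed to the bench. Origin on the bench under the mouth of the middle socket; z up, y along the row. An inclined block 260 mm wide, 50 thick, 70 deep stands on a 270 x 150 x 12 mm foot (x = -45 to +105 mm) and has three 13 mm square through-sockets at y = -80, 0, +80 mm, one tool in each; which tool is where varies.
- socket1 (a point): Mouth of the rack's middle socket, 120 mm above the bench; axes as the rack's (the others lie at y = -80 and +80 mm from it). Going out of the mouth the socket axes run along rack (-0.766, 0, 0.643), towards the middle of the bench and up, 40 degrees above level. The block's sloping front face is at right angles to them.
- reamer: The tool to take, 0.10 to 0.17 kg: round steel blade 10 mm thick, round pale wooden handle 27 mm thick with a 36 mm ball on its end. Origin on the axis where blade meets handle (balance point within 20 mm); z along the axis to the ball: blade -110 to 0, handle 0 to 100, ball centre 112 mm. In the rack z lies along the socket axis, the handle's end at the mouth; loose, pull 110 mm along the axis.
- reamer_blade (a point): Middle of the reamer's blade, at z = -55 mm in the reamer's frame; axes as the reamer's.
- reamer_tip (a point): Tip of the reamer's blade, at z = -110 mm in the reamer's frame; axes as the reamer's.
- file: Bystander in the rack: same blade, round pale wooden handle 27 mm in diameter, 100 mm long, with a plain flat end. Origin and axes as for the reamer. Stays in its socket.
- scraper: Bystander in the rack: same blade, square pale wooden handle 24 mm wide, 80 mm long. Origin and axes as for the reamer. Stays in its socket.
- light_panel: Flat inspection light, an aluminium box 240 (x) x 200 (y) x 40 mm high with a white top, fixed to the bench. Origin under the middle of the 240 x 200 box, z up. A grey control box 110 x 60 x 50 mm high stands against its +y side (centre at x = -30, y = 131 mm) and carries the dimmer lever.
- panel_top (a point): Centre of the panel's white top, 40 mm above the bench; axes as the panel's.
- dimmer (a joint): Dimmer lever's angle in rad: 0 when it leans fully to the panel's -x (dark), 0.7 when it stands straight up, 1.4 when it leans fully to +x. Swings about the panel's y axis, light friction, stays where it is left (about 2 N at the knob).
- dimmer_knob (a point): Centre of the black 26 mm ball knob on the end of the 10 mm thick dimmer lever, 80 mm from the pivot; its axes turn with the lever.
- dimmer_pivot (a point): Point on the lever's hinge axis, at x = -30, y = 131, z = 50 mm in the panel's frame; axes as the panel's.
- hammer: Bystander: hammer lying on the bench, origin under its middle.
- wrench: Bystander: wrench lying on the bench, origin under its middle.
- collar: Bystander: steel shaft collar, 44 mm outside, 22 mm high, origin under its centre.
- pipe_stub: Bystander: stub of dark pipe standing up, 52 mm across, 60 mm high, origin under its centre.
- jar: Bystander: glass jar with steel cap, 70 mm across, 80 mm high, origin under its centre.
- angle: Bystander: offcut of dark angle steel 100 x 40 x 40 mm, origin under its middle.
Not all that is in view belongs to the job. Leave any purple look-alike of the reamer alone.

How it is judged:
On the way, in this order (a step that is already met when the one before it is completed fails the run):
1. the dimmer lever stands straight up and has been let go (value of joint dimmer between 0.55 and 0.85 rad and contact force between the fingers and light_panel below 0.2 N), for 0.2 s.
2. the gripper holds the reamer with its blade drawn out of the rack (z of reamer_tip in the frame of rack above 0.12 m and contact force between the fingers and reamer above 0.5 N), for 0.2 s.
At the end, for the whole second after the job is handed in: Lever upright within 0.15 rad; reamer in the fingers, level within 12 degrees, middle of its blade over the panel's 240 x 200 mm top and 90 mm or more above it, at rest, touching neither panel nor rack, through the last second; no other thing moved over 30 mm (value of joint dimmer between 0.55 and 0.85 rad and angle between reamer's own z axis and vertical between 1.361 and 1.78 rad and z of reamer_blade in the frame of panel_top above 0.09 m and x of reamer_blade in the frame of panel_top between -0.12 and 0.12 m and y of reamer_blade in the frame of panel_top between -0.1 and 0.1 m and contact force between the fingers and reamer above 0.5 N and contact force between reamer and light_panel below 0.1 N and contact force between reamer and rack below 0.1 N and linear speed of reamer below 0.05 m/s); the arm keeps its last pose, push and grip.
It fails at once if another tool of the rack is moved by more than 30 mm (distance of any of file, scraper from where it was at the start of the episode above 0.03 m).
It fails at once if a thing lying on the bench is moved by more than 30 mm (distance of any of hammer, wrench, collar, pipe_stub, jar, angle from where it was at the start of the episode above 0.03 m).
It also fails if it takes over 54 s, if anything falls off the work surface, if the arm or the gripper's body presses on something with over 40 N, if the wrist force passes 120 N, or if a joint passes its speed limit or range.

## Working session

There is one attempt and no reset: what is moved stays moved. The work goes in short steps, Python scripts to look and compute and a shell command to move; the robot and the scene stay as the last step left them, time stands still between calls to the robot, and variables do not carry over. Pictures are saved under pics/ and viewed, at most 10 in all, crops included, and the job is handed in when it is done.

```bash
mkdir -p pics; python3 - <<'E'
from plant import *
import cv2,pickle
for n in ("side","top"):
    f=grab_frame(n); cv2.imwrite(f"pics/{n}0.png",f["color"][:,:,::-1]); pickle.dump(f,open(f"{n}0.pkl","wb"))
    print(n,f["camera_matrix"],f["position"],f["orientation"],[k for k in f])
print(observe())
E
```

```text
side [[384.69377227   0.         272.19607866]
 [  0.         384.69377227 212.69848528]
 [  0.           0.           1.        ]] [ 0.24734113 -0.67414455  0.61268649] [ 0.93006077  0.02410688 -0.37011778] ['color', 'camera_matrix', 'position', 'orientation']
top [[461.98827445   0.         279.30497932]
 [  0.         461.98827445 212.15262758]
 [  0.           0.           1.        ]] [0.37502572 0.01005012 1.18654997] [ 0.12093226 -0.01140782 -1.55022408] ['color', 'camera_matrix', 'position', 'orientation']
{'clock': 0.1, 'qpos': array([ 1.19597899e+00,  2.76495961e-01,  1.50594220e+00, -2.18818865e-05,
        1.36065060e+00, -1.21015980e-01]), 'qd': array([-0.00035955, -0.0017983 , -0.00296257,  0.00093753,  0.0021901 ,
        0.00015548]), 'effort': array([ 2.21794915e-03, -4.05450189e+01, -2.37780100e+01,  7.02749169e-02,
        2.97784014e-02, -3.72079899e-05]), 'tcp_pos': array([0.14421277, 0.55610605, 0.18003728]), 'tool_rot': array([-3.14010490e+00, -1.59374776e-04,  2.88779576e+00]), 'contact_force': array([-0.00638118, -0.42662359, -0.18171644]), 'ft_torque': array([-0.00771214, -0.05564276,  0.01100719]), 'grasp_force': 0.0, 'width': 0.09423693652629576}
```

View pics/side0.png

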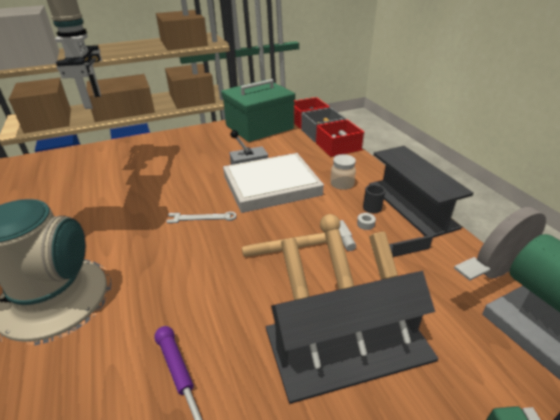

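View pics/top0.png

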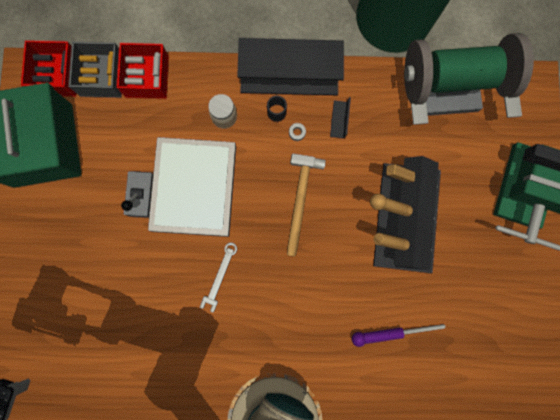

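The top view shows the reamer (ball end) in the middle socket, with its ball at about (378,202) in top and (330,222) in side. The panel is at (192,187) in top, and the knob at (127,205) in top and (234,133) in side leans towards -x. Next I measure with masks.

```bash
cat > h.py <<'E'
import numpy as np,cv2,pickle
from scipy.spatial.transform import Rotation as R
def ray(f,p):
    d=np.linalg.inv(f["camera_matrix"])@[p[0],p[1],1.]
    d=R.from_euler('xyz',f["orientation"]).as_matrix()@(d*[1,-1,-1])
    return np.array(f["position"]),d/np.linalg.norm(d)
def onz(f,p,z):
    o,d=ray(f,p); return o+d*(z-o[2])/d[2]
def tri(f,p,g,q):
    a,u=ray(f,p); b,v=ray(g,q)
    s=np.linalg.lstsq(np.c_[u,-v],b-a,rcond=None)[0]
    return (a+u*s[0]+b+v*s[1])/2, np.linalg.norm(a+u*s[0]-b-v*s[1])
def proj(f,P):
    c=R.from_euler('xyz',f["orientation"]).as_matrix().T@(np.array(P)-f["position"])
    q=f["camera_matrix"]@(c*[1,-1,-1]); return q[:2]/q[2]
E
python3 - <<'E'
from h import *
S,T=[pickle.load(open(n+"0.pkl","rb")) for n in("side","top")]
np.set_printoptions(precision=4,suppress=True)
def big(m,box):
    k=np.zeros_like(m);x0,y0,x1,y1=box;k[y0:y1,x0:x1]=m[y0:y1,x0:x1]
    c=cv2.findContours(k,cv2.RETR_EXTERNAL,cv2.CHAIN_APPROX_NONE)[0];return sorted(c,key=cv2.contourArea)[::-1]
for n,f,box in(("top",T,(140,130,245,245)),("side",S,(215,150,330,210))):
    hsv=cv2.cvtColor(f["color"],cv2.COLOR_RGB2HSV)
    m=cv2.inRange(hsv,(0,0,190),(180,60,255)); c=big(m,box)[0]
    for e in (.02,.03,.05):
        q=cv2.approxPolyDP(c,e*cv2.arcLength(c,True),True)[:,0]
        if len(q)==4:break
    print(n,"panel",q.tolist(),cv2.minAreaRect(c),cv2.contourArea(c))
    if n=="top":print([onz(f,p,.04)[:2] for p in q])
for n,f,box in(("top",T,(115,165,150,215)),("side",S,(222,120,270,165))):
    g=f["color"].max(2); m=(g<45).astype(np.uint8)*255
    for c in big(m,box)[:2]: print(n,"knob",cv2.minEnclosingCircle(c),cv2.contourArea(c))
for n,f,box in(("top",T,(365,155,420,255)),("side",S,(275,210,400,305))):
    hsv=cv2.cvtColor(f["color"],cv2.COLOR_RGB2HSV)
    x0,y0,x1,y1=box;print(n,hsv[202 if n=="top" else 222, 378 if n=="top" else 330])
a=cv2.resize(T["color"][145:285,350:460],None,fx=3.5,fy=3.5,interpolation=cv2.INTER_CUBIC)
b=cv2.resize(S["color"][205:385,255:455],None,fx=2,fy=2,interpolation=cv2.INTER_CUBIC)
M=np.zeros((490,785,3),np.uint8);M[:490,:385]=a;M[:360,385:785]=b
c=cv2.resize(S["color"][115:167,220:275],None,fx=2.5,fy=2.5,interpolation=cv2.INTER_CUBIC);M[360:490,385:385+c.shape[1]]=c
c=cv2.resize(T["color"][165:217,110:165],None,fx=2.5,fy=2.5,interpolation=cv2.INTER_CUBIC);M[360:490,560:560+c.shape[1]]=c
cv2.imwrite("pics/mont.png",M[:,:,::-1])
E
```

```text
top panel [[162, 142], [150, 228], [226, 234], [232, 144]] ((191.6254425048828, 186.11892700195312), (76.91632080078125, 91.75470733642578), 4.184916019439697) 6269.0
[array([0.6875, 0.3014]), array([0.468 , 0.3199]), array([0.4571, 0.131 ]), array([0.6865, 0.1237])]
side panel [[322, 183], [296, 153], [224, 167], [240, 200]] ((272.94232177734375, 175.2115478515625), (37.26206588745117, 93.1551742553711), 78.69007110595703) 2799.5
top knob ((127.0, 205.0), 5.385264873504639) 71.5
top knob ((139.0, 193.0), 4.472236156463623) 3.5
side knob ((234.5, 133.5), 2.9155757427215576) 21.0
top [ 17 137 199]
side [ 17 115 209]
```

View pics/mont.png

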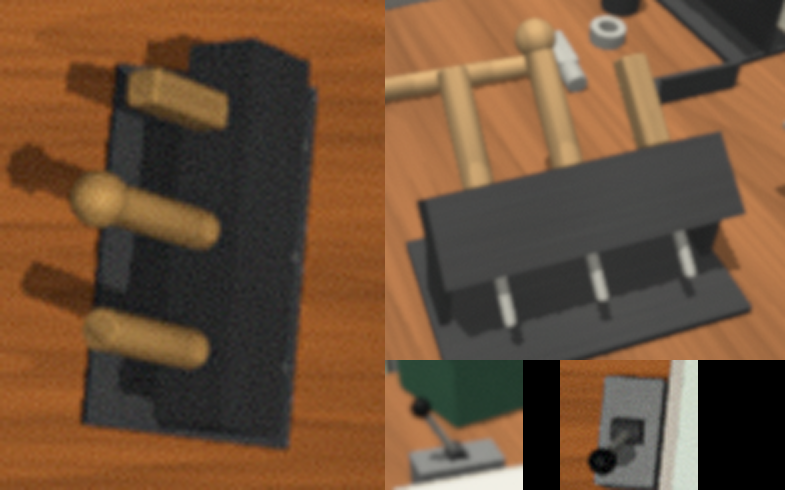

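The montage shows the ball centre at about (378,202) top and (330,223.5) side, and the handle root at (409,210.5) top and (345,285) side. The foot's front edge runs from (383.7,163.6) to (373.7,266.1). The knob is black at (127,205) top and (234.5,133.5) side.

```bash
python3 - <<'E'
from h import *
S,T=[pickle.load(open(n+"0.pkl","rb")) for n in("side","top")]
np.set_printoptions(precision=4,suppress=True)
print("ball",tri(T,(378,201.9),S,(330,223.5)))
print("root",tri(T,(407,210.3),S,(344.5,284)))
a,b,c=[onz(T,p,.012)[:2] for p in((383.7,163.6),(373.7,266.1),(432.3,272.7))]
y=(a-b)/np.linalg.norm(a-b);yaw=np.arctan2(-y[0],y[1]);print("foot",a,b,c,np.linalg.norm(a-b),np.linalg.norm(c-b),"yaw",np.degrees(yaw))
x=c-b;print("yaw from side edge",np.degrees(np.arctan2(x[1],x[0])))
rx=np.array([np.cos(yaw),np.sin(yaw)]);print("rack origin",(a+b)/2+.045*rx)
ball=tri(T,(378,201.9),S,(330,223.5))[0]; print("mouth from ball",ball-.112*np.r_[-.766*rx,.643])
k=tri(T,(127,205),S,(234.5,133.5));print("knob",k)
for p,q in zip([[162,142],[150,228],[226,234],[232,144]],[[296,153],[224,167],[240,200],[322,183]]):print("corner",tri(T,p,S,q),onz(T,p,.04))
# whole box top-view box corners (montage)
for p in((127.5,172),(150.5,172.5)):print(onz(T,p,.05))
E
```

```text
ball (array([ 0.5236, -0.2136,  0.192 ]), np.float64(0.0005506913183847166))
root (array([ 0.514 , -0.2956,  0.1246]), np.float64(0.002391350855109837))
foot [ 0.6512 -0.2693] [ 0.3857 -0.2421] [ 0.3722 -0.3907] 0.26683229034715017 0.14916031594431178 yaw -95.84272818880311
yaw from side edge -95.20375471304128
rack origin [ 0.5139 -0.3005]
mouth from ball [ 0.5149 -0.2989  0.12  ]
knob (array([0.5136, 0.3537, 0.122 ]), np.float64(1.9893335972417436e-06))
corner (array([0.6876, 0.2993, 0.0461]), np.float64(0.0036907252906323833)) [0.6875 0.3014 0.04  ]
corner (array([0.466 , 0.3212, 0.0367]), np.float64(0.004553320552259985)) [0.468  0.3199 0.04  ]
corner (array([0.4559, 0.1312, 0.0403]), np.float64(0.002301657942987363)) [0.4571 0.131  0.04  ]
corner (array([0.6884, 0.1234, 0.0384]), np.float64(0.002926465898371047)) [0.6865 0.1237 0.04  ]
[0.606  0.3807 0.05  ]
[0.606  0.3235 0.05  ]
```

Positions I will use:

| Item | Value |
|---|---|
| Knob | (0.514, 0.354, 0.122), dimmer about 0.2 rad |
| Pivot | about (0.552, 0.351, 0.05) |
| Socket mouth | (0.5145, -0.2995, 0.12) |
| Rack yaw | about -95.5° |

I go to the lever first, with the fingers closing along the panel's x axis.

```bash
python3 -m creep '[[0.74,-0.404,0.04,0,0,-0.87,0.6],[0.74,-0.404,0.04,0,0,-0.87,0.6],[0.74,-0.404,0.04,0,0,-0.87,0.6],[0.74,-0.404,0.04,0,0,-0.87,0.6],[0.74,-0.404,0.04,0,0,-0.87,0.6],[0.74,-0.404,0.04,0,0,-0.87,0.6],[0.74,-0.404,0.04,0,0,-0.87,0.6],[0.74,-0.404,0.04,0,0,-0.87,0.6],[0.74,-0.404,0.04,0,0,-0.87,0.6],[0.74,-0.404,0.04,0,0,-0.87,0.6],[0.74,-0.404,0.04,0,0,-0.87,0.6],[0.74,-0.404,0.04,0,0,-0.87,0.6]]' 5; python3 -m creep '[[0,0,0,0,0,0,0.6],[0,0,0,0,0,0,0.6],[0,0,0,0,0,0,0.6]]'
```

```text
clock: 1.1
tcp_pos: [0.5169, 0.3527, 0.1998]
tool_rot: [-3.141, 0.001, 1.515]
contact_force: [0.2, 0.9, -0.3]
width: 0.0563
grasp_force: 0.0
clock: 1.35
tcp_pos: [0.5128, 0.3554, 0.2008]
tool_rot: [-3.141, -0.0, 1.525]
contact_force: [-0.5, -0.0, 0.0]
width: 0.0564
grasp_force: 0.0
```

```bash
python3 -m creep '[[0,0,-0.06,0,0,0,0.6],[0,0,-0.12,0,0,0,0.6],[0,0,-0.176,0,0,0,0.6],[0,0,-0.176,0,0,0,0.6],[0,0,-0.176,0,0,0,0.28],[0,0,-0.176,0,0,0,0.28],[0,0,-0.176,0,0,0,0.28],[0,0,-0.176,0,0,0,0.28],[0,0,-0.176,0,0,0,0.28]]' 5; python3 -m creep '[[0.02,-0.001,0.007,0,0,0,0.28],[0.04,-0.002,0.012,0,0,0,0.28],[0.06,-0.003,0.016,0,0,0,0.28],[0.076,-0.004,0.018,0,0,0,0.28],[0.076,-0.004,0.018,0,0,0,0.28],[0.076,-0.004,0.018,0,0,0,0.28],[0.076,-0.004,0.018,0,0,0,0.28]]'; python3 - <<'E'
from plant import *
import cv2,pickle
for n in ("side","top"):
    f=grab_frame(n); pickle.dump(f,open(f"{n}1.pkl","wb"))
    c=f["color"][95:175,200:300] if n=="side" else f["color"][150:230,90:190]
    cv2.imwrite(f"pics/{n}1.png",cv2.resize(c,None,fx=5,fy=5,interpolation=2)[:,:,::-1])
E
```

```text
clock: 2.1
tcp_pos: [0.5152, 0.3552, 0.1145]
tool_rot: [3.139, -0.002, 1.522]
contact_force: [-1.1, -0.1, -0.1]
width: 0.0277
grasp_force: 0.0
clock: 2.68
tcp_pos: [0.5522, 0.3524, 0.1214]
tool_rot: [-3.141, 0.0, 1.521]
contact_force: [-0.0, 0.0, -0.3]
width: 0.0262
grasp_force: 0.0
```

View pics/side1.png

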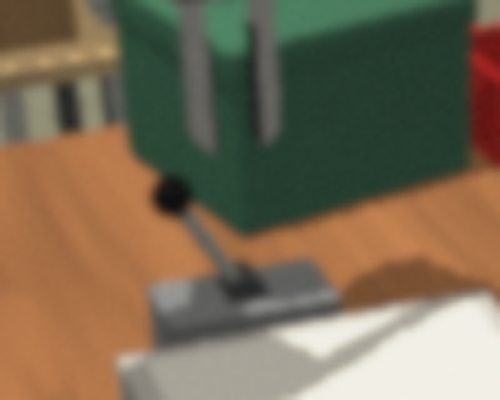

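The fingertips are at about (240,125) and (253,123) in side. The lever did not move: its knob is still at (234,134). I check how the reported TCP projects.

```bash
python3 - <<'E'
from h import *
from plant import observe
S,T=[pickle.load(open(n+"1.pkl","rb")) for n in("side","top")]
o=observe();print(o["tcp_pos"],o["tool_rot"])
for f in(S,T):print(proj(f,o["tcp_pos"]),proj(f,[.5136,.3537,.122]),proj(f,[.552,.351,.05]), proj(f,[.552,.351,.13]),f["position"],f["orientation"])
E
```

```text
[0.55181745 0.35252912 0.12147475] [-3.14073863e+00  3.59020336e-04  1.52134635e+00]
[246.89925763 131.55730163] [234.51492478 133.5062285 ] [248.57174153 153.13374467] [246.93631655 129.08944899] [ 0.24734113 -0.67414455  0.61268649] [ 0.93006077  0.02410688 -0.37011778]
[128.58356956 188.76752423] [127.01649353 204.98680934] [138.20379903 193.6298721 ] [128.09890774 188.07363601] [0.37502572 0.01005012 1.18654997] [ 0.12093226 -0.01140782 -1.55022408]
```

View pics/top1.png

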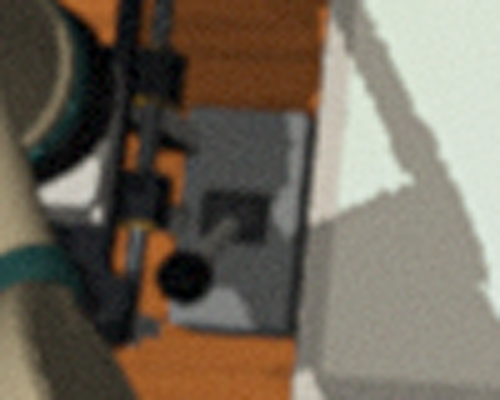

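The tips sit about 8 px too high in side, roughly 25–30 mm above the reported TCP, so they passed over the knob. I shut the fingers and triangulate the tip to calibrate this.

```bash
python3 -m creep '[[0,0,0.04,0,0,0,0],[0,0,0.04,0,0,0,0],[0,0,0.04,0,0,0,0],[0,0,0.04,0,0,0,0],[0,0,0.04,0,0,0,0],[0,0,0.04,0,0,0,0]]' 5; python3 - <<'E'
from plant import *
from h import *
o=observe();M=[]
for n in ("side","top"):
    f=grab_frame(n); pickle.dump(f,open(f"{n}2.pkl","wb")); p=proj(f,o["tcp_pos"]); print(n,p,o["tcp_pos"])
    x0,y0=int(p[0])-30,int(p[1])-45; print(x0,y0)
    M.append(cv2.resize(f["color"][y0:y0+75,x0:x0+60],None,fx=6.5,fy=6.5,interpolation=2))
cv2.imwrite("pics/tip2.png",np.hstack(M)[:,:,::-1])
E
```

```text
clock: 3.28
tcp_pos: [0.5518, 0.3524, 0.141]
tool_rot: [-3.14, 0.001, 1.521]
contact_force: [0.1, -0.7, 0.4]
width: 0.0003
grasp_force: 0.0
side [246.49205658 125.47152552] [0.55180626 0.35239986 0.14095363]
216 80
top [125.9780436  187.31776046] [0.55180626 0.35239986 0.14095363]
95 142
```

View pics/tip2.png

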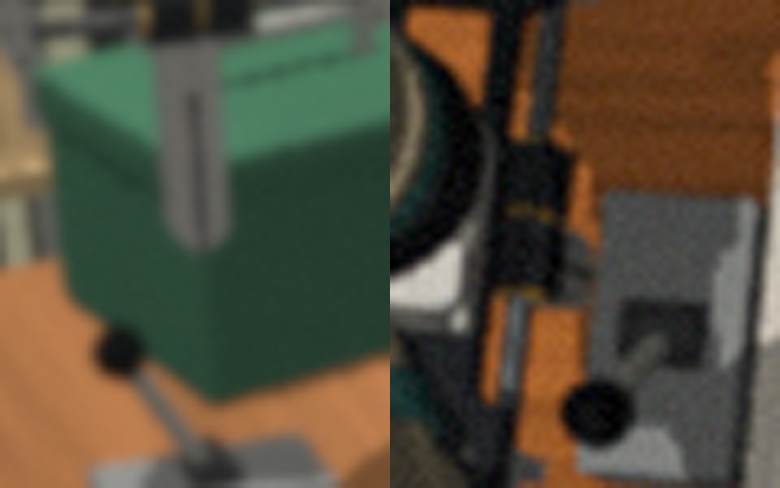

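```bash
python3 - <<'E'
from h import *
S,T=[pickle.load(open(n+"2.pkl","rb")) for n in("side","top")]
print(tri(T,(125.5,183.5),S,(246.8,118)), tri(T,(122.5,183),S,(246.8,118)))
print(proj(S,[.552,.352,.141+.028]),proj(T,[.552,.352,.141+.028]),proj(T,[.559,.384,.15]),proj(S,[.559,.384,.15]))
E
```

```text
(array([0.55428302, 0.34599178, 0.1665982 ]), np.float64(0.0036645295870531623)) (array([0.55623269, 0.35379268, 0.16319314]), np.float64(0.002927047580229004))
[245.98195768 116.49990432] [122.1565198 185.0438337] [110.93261532 183.18633332] [245.30385314 118.26661865]
```

The real tip stands about 24 mm above the reported TCP, so I repeat the lever move 26 mm lower.

```bash
python3 -m creep '[[-0.04,0.002,0,0,0,0,0.6],[-0.076,0.002,0,0,0,0,0.6],[-0.076,0.002,0,0,0,0,0.6],[-0.076,0.002,0,0,0,0,0.6],[-0.076,0.002,-0.05,0,0,0,0.6],[-0.076,0.002,-0.106,0,0,0,0.6],[-0.076,0.002,-0.106,0,0,0,0.6],[-0.076,0.002,-0.106,0,0,0,0.25],[-0.076,0.002,-0.106,0,0,0,0.25],[-0.076,0.002,-0.106,0,0,0,0.25],[-0.076,0.002,-0.106,0,0,0,0.25],[-0.076,0.002,-0.106,0,0,0,0.25]]' 4; python3 -m creep '[[0.02,-0.001,0.007,0,0,0,0.25],[0.04,-0.002,0.012,0,0,0,0.25],[0.06,-0.003,0.016,0,0,0,0.25],[0.076,-0.004,0.018,0,0,0,0.25],[0.076,-0.004,0.018,0,0,0,0.25],[0.076,-0.004,0.018,0,0,0,0.25]]'; python3 - <<'E'
from plant import *
from h import *
o=observe();M=[]
for n in ("side","top"):
    f=grab_frame(n); pickle.dump(f,open(f"{n}3.pkl","wb"))
    x0,y0=(215,90) if n=="side" else (95,150)
    M.append(cv2.resize(f["color"][y0:y0+75,x0:x0+60],None,fx=6.5,fy=6.5,interpolation=2))
cv2.imwrite("pics/tip3.png",np.hstack(M)[:,:,::-1])
E
```

```text
clock: 4.38
tcp_pos: [0.5121, 0.3541, 0.0907]
tool_rot: [-3.138, -0.001, 1.521]
contact_force: [-6.1, -0.2, 4.3]
width: 0.0281
grasp_force: 2.6
clock: 4.88
tcp_pos: [0.5561, 0.352, 0.0992]
tool_rot: [3.135, -0.002, 1.521]
contact_force: [2.4, -0.6, 4.9]
width: 0.0256
grasp_force: 4.0
```

View pics/tip3.png

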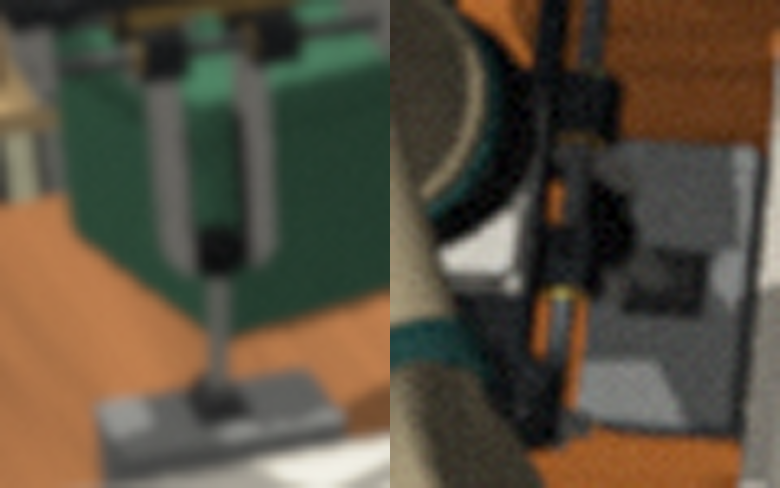

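The knob is held between the tips and the lever is nearly vertical, perhaps 0.07 rad past upright. I ease back 5 mm, release and rise.

```bash
python3 -m creep '[[-0.01,0,0,0,0,0,0.25],[-0.01,0,0,0,0,0,0.25],[-0.01,0,0,0,0,0,0.25],[-0.01,0,0,0,0,0,0.6],[-0.01,0,0,0,0,0,0.6],[-0.01,0,0,0,0,0,0.6],[-0.01,0,0,0,0,0,0.6],[-0.01,0,0.06,0,0,0,0.6],[-0.01,0,0.14,0,0,0,0.6],[-0.01,0,0.22,0,0,0,0.6],[-0.01,0,0.3,0,0,0,0.6],[-0.01,0,0.3,0,0,0,0.6]]'; python3 - <<'E'
from plant import *
from h import *
fs=[]
for n,b in (("side",(222,110,270,165)),("top",(105,165,150,215))):
    f=grab_frame(n); fs.append(f); pickle.dump(f,open(f"{n}4.pkl","wb"))
S,T=fs
def big(m,box):
    k=np.zeros_like(m);x0,y0,x1,y1=box;k[y0:y1,x0:x1]=m[y0:y1,x0:x1]
    c=cv2.findContours(k,cv2.RETR_EXTERNAL,cv2.CHAIN_APPROX_NONE)[0];return sorted(c,key=cv2.contourArea)[::-1]
for c in big((S["color"].max(2)<50).astype(np.uint8)*255,(235,115,262,145))[:2]:
    print(cv2.minEnclosingCircle(c))
M=[cv2.resize(f["color"][y0:y0+75,x0:x0+60],None,fx=6.5,fy=6.5,interpolation=2) for f,x0,y0 in((S,215,90),(T,95,150))]
cv2.imwrite("pics/tip4.png",np.hstack(M)[:,:,::-1])
for a in(-.1,0,.1,.2):print(a,proj(S,[.552+.08*np.sin(a),.3514,.05+.08*np.cos(a)]))
E
```

```text
clock: 5.98
tcp_pos: [0.5509, 0.3535, 0.2568]
tool_rot: [3.129, -0.007, 1.521]
contact_force: [0.7, 1.4, 1.6]
width: 0.0566
grasp_force: 0.0
((245.6999969482422, 128.6999969482422), 4.356703281402588)
-0.1 [244.34769082 129.63097682]
0 [246.89434159 129.03745149]
0.1 [249.44818442 128.69591465]
0.2 [251.98064655 128.60857759]
```

View pics/tip4.png

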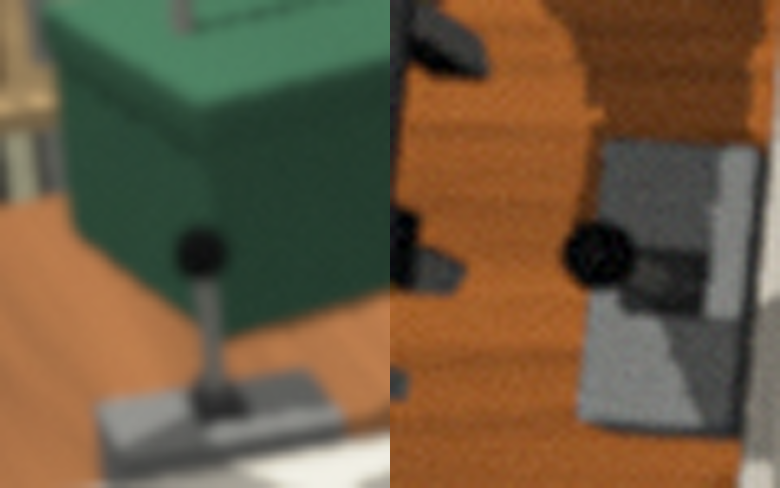

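The lever stands upright within about 0.05 rad (knob at (246,128.5) side, against 246.9 predicted). Now I carry the open gripper to the rack.

```bash
python3 -m creep '[[-0.01,-0.7,0.15,0,0,0,0.6],[-0.01,-0.7,0.15,0,0,0,0.6],[-0.01,-0.7,0.15,0,0,0,0.6],[-0.01,-0.7,0.15,0,0,0,0.6],[-0.01,-0.7,0.15,0,0,0,0.6],[-0.01,-0.7,0.15,0,0,0,0.6],[-0.01,-0.7,0.15,0,0,0,0.6],[-0.01,-0.7,0.15,0,0,0,0.6],[-0.01,-0.7,0.15,0,0,0,0.6],[-0.01,-0.7,0.15,0,0,0,0.6],[-0.01,-0.7,0.15,0,0,0,0.6],[-0.01,-0.7,0.15,0,0,0,0.6]]'
cat > plan.py <<'E'
from plant import observe
from h import *
np.set_printoptions(precision=4,suppress=True)
yaw=np.radians(-95.5);rx=np.array([np.cos(yaw),np.sin(yaw),0]);u=-.766*rx+[0,0,.643];u/=np.linalg.norm(u)
a=np.array([0,0,-1.])-(-u[2])*u;a/=np.linalg.norm(a);h=np.cross(a,-u) # tool y; x=y cross z
mouth=np.array([.5147,-.2997,.12])
def M(z,y): return np.c_[np.cross(y,z),y,z]
y=np.cross(u,a); y*=np.sign(y[0]); G=M(a,y)
def delta(pos,Rt):
    o=observe();Rn=R.from_euler('xyz',o["tool_rot"])
    return (pos-o["tcp_pos"])/.5,(R.from_matrix(Rt)*Rn.inv()).as_rotvec()/(np.pi/2)
grasp=mouth+.035*u+.037*a
E
python3 - <<'E'
from plan import *
print(u,a,y,grasp,observe()["tcp_pos"],delta(grasp-.13*a+[0,0,.05],G),a/.5*.1)
E
```

```text
clock: 7.08
tcp_pos: [0.5416, 0.0024, 0.3209]
tool_rot: [-3.138, -0.001, 1.521]
contact_force: [-0.2, 0.1, 0.7]
width: 0.0563
grasp_force: 0.0
[0.0734 0.7624 0.6429] [ 0.0616  0.64   -0.7659] [ 0.9954 -0.0958 -0.    ] [ 0.5195 -0.2493  0.1142] [0.5416 0.0024 0.3209] (array([-0.0601, -0.6699, -0.1144]), array([ 0.4424, -0.0345, -0.0292])) [ 0.0123  0.128  -0.1532]
```

```bash
python3 -m creep '[[-0.06,-0.67,-0.04,0.442,-0.034,-0.029,0.6],[-0.06,-0.67,-0.04,0.442,-0.034,-0.029,0.6],[-0.06,-0.67,-0.04,0.442,-0.034,-0.029,0.6],[-0.06,-0.67,-0.04,0.442,-0.034,-0.029,0.6],[-0.06,-0.67,-0.04,0.442,-0.034,-0.029,0.6],[-0.06,-0.67,-0.04,0.442,-0.034,-0.029,0.6],[-0.06,-0.67,-0.04,0.442,-0.034,-0.029,0.6],[-0.06,-0.67,-0.04,0.442,-0.034,-0.029,0.6],[-0.06,-0.67,-0.04,0.442,-0.034,-0.029,0.6],[-0.06,-0.67,-0.04,0.442,-0.034,-0.029,0.6],[-0.06,-0.67,-0.04,0.442,-0.034,-0.029,0.6],[-0.06,-0.67,-0.04,0.442,-0.034,-0.029,0.6]]'
python3 - <<'E'
from plan import *
print(delta(grasp-.13*a,G),delta(grasp-.05*a,G))
E
```

```text
clock: 8.08
tcp_pos: [0.5132, -0.3309, 0.303]
tool_rot: [3.139, -0.698, 1.477]
contact_force: [-0.3, 1.6, -0.0]
width: 0.0564
grasp_force: 0.0
(array([-0.0032, -0.0033, -0.1785]), array([ 0.0005,  0.0013, -0.0006])) (array([ 0.0066,  0.0991, -0.301 ]), array([ 0.0005,  0.0013, -0.0006]))
```

```bash
python3 -m creep '[[0,-0.003,-0.06,0,0.001,0,0.6],[-0.003,-0.003,-0.12,0,0.001,0,0.6],[-0.003,-0.003,-0.18,0,0.001,0,0.6],[0,0.03,-0.22,0,0.001,0,0.6],[0.003,0.065,-0.26,0,0.001,0,0.6],[0.007,0.099,-0.3,0,0.001,0,0.6],[0.007,0.099,-0.3,0,0.001,0,0.6],[0.007,0.099,-0.3,0,0.001,0,0.6],[0.007,0.099,-0.3,0,0.001,0,0.6]]'
python3 - <<'E'
from plan import *
from plant import grab_frame
o=observe();t=o["tcp_pos"];C=[]
print(delta(grasp-.05*a,G))
for n in ("side","top"):
    f=grab_frame(n); pickle.dump(f,open(f"{n}5.pkl","wb"))
    x0,y0=(285,170) if n=="side" else (345,150)
    C.append(cv2.resize(f["color"][y0:y0+120,x0:x0+80],None,fx=5,fy=5,interpolation=2))
    for nm,P in(("tcp",t),("a22",t-.022*a),("z22",t+[0,0,.022]),("axis35",mouth+.035*u)):
        p=proj(f,P);print(n,nm,p,((p-[x0,y0]+.5)*5+[0 if n=="side" else 400,0]).round())
cv2.imwrite("pics/g5.png",np.hstack(C)[:,:,::-1])
E
```

```text
clock: 8.83
tcp_pos: [0.5167, -0.2834, 0.1545]
tool_rot: [3.138, -0.694, 1.477]
contact_force: [0.2, 0.0, 0.0]
width: 0.0564
grasp_force: 0.0
(array([-0.0005,  0.0041, -0.0042]), array([0.0029, 0.0016, 0.0001]))
side tcp [344.5535 266.0115] [300. 483.]
side a22 [349.1223 264.4497] [323. 475.]
side z22 [345.7412 256.3461] [306. 434.]
side axis35 [341.1491 267.0154] [283. 488.]
top tcp [405.1866 207.834 ] [703. 292.]
top a22 [413.6444 207.5925] [746. 290.]
top z22 [407.9891 206.5424] [717. 285.]
top axis35 [399.1733 208.1901] [673. 293.]
```

View pics/g5.png

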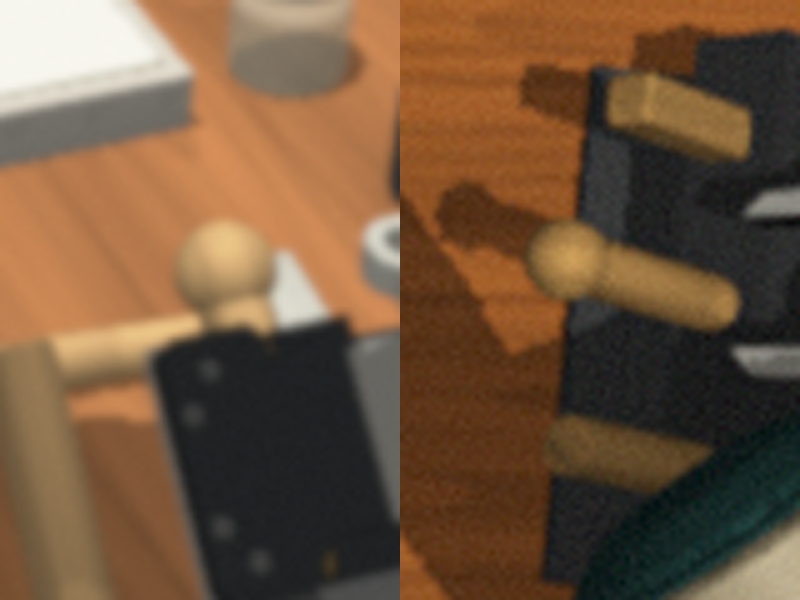

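In top, the fingertips at (747,210) and (735,360) of the crop straddle the handle line, and their midpoint fits the offset along the tool axis. The ball and both neighbours are clear. I advance 53 mm along the approach, with x corrected by -2 mm, and close.

```bash
python3 -m creep '[[0.001,0.024,-0.028,0,0,0,0.6],[0.001,0.048,-0.056,0,0,0,0.6],[0.002,0.072,-0.085,0,0,0,0.6],[0.002,0.072,-0.085,0,0,0,0.6],[0.002,0.072,-0.085,0,0,0,0.6],[0.002,0.072,-0.085,0,0,0,0.1],[0.002,0.072,-0.085,0,0,0,0.1],[0.002,0.072,-0.085,0,0,0,0.1],[0.002,0.072,-0.085,0,0,0,0.1],[0.002,0.072,-0.085,0,0,0,0.1],[0.002,0.072,-0.085,0,0,0,0.1]]' 30
python3 - <<'E'
from plan import *
o=observe();print(o["tcp_pos"],o["contact_force"],o["ft_torque"],u*.13/.5)
E
```

```text
clock: 9.85
tcp_pos: [0.5173, -0.2483, 0.1106]
tool_rot: [3.139, -0.696, 1.474]
contact_force: [-0.3, 0.7, 0.6]
width: 0.026
grasp_force: 29.9
[ 0.5173 -0.2483  0.1106] [-0.3023  0.6997  0.5908] [-0.2571 -0.0585 -0.073 ] [0.0191 0.1982 0.1672]
```

The fingers stopped at 26 mm on the 27 mm handle with low side load. I draw it 130 mm along the socket axis.

```bash
python3 -m creep '[[0,0,0,0,0,0,0.1],[0.002,0.018,0.015,0,0,0,0.1],[0.004,0.036,0.03,0,0,0,0.1],[0.006,0.057,0.048,0,0,0,0.1],[0.008,0.08,0.068,0,0,0,0.1],[0.01,0.104,0.088,0,0,0,0.1]]' 45; python3 -m creep '[[0.0025,0.025,0.021,0,0,0,0.1],[0.005,0.05,0.042,0,0,0,0.1],[0.0075,0.075,0.063,0,0,0,0.1],[0.01,0.1,0.084,0,0,0,0.1],[0.0125,0.125,0.105,0,0,0,0.1],[0.015,0.15,0.126,0,0,0,0.1],[0.015,0.15,0.126,0,0,0,0.1],[0.015,0.15,0.126,0,0,0,0.1],[0.015,0.15,0.126,0,0,0,0.1],[0.015,0.15,0.126,0,0,0,0.1]]'
```

```text
clock: 10.35
tcp_pos: [0.5218, -0.194, 0.1556]
tool_rot: [3.141, -0.697, 1.474]
contact_force: [-0.2, 0.2, -1.1]
width: 0.0257
grasp_force: 44.9
clock: 11.18
tcp_pos: [0.5292, -0.1214, 0.2165]
tool_rot: [-3.141, -0.696, 1.472]
contact_force: [-0.2, -0.7, -2.0]
width: 0.0262
grasp_force: 44.9
```

```bash
python3 -m creep '[[0,0.02,0.05,-0.05,0.005,0,0.1],[0.01,0.05,0.1,-0.1,0.01,0,0.1],[0.02,0.1,0.12,-0.16,0.015,0,0.1],[0.03,0.16,0.14,-0.22,0.02,0,0.1],[0.04,0.22,0.14,-0.28,0.027,0,0.1],[0.05,0.29,0.14,-0.34,0.033,0,0.1],[0.06,0.36,0.14,-0.39,0.038,0,0.1],[0.07,0.43,0.14,-0.442,0.043,0,0.1],[0.08,0.5,0.14,-0.442,0.043,0,0.1],[0.09,0.57,0.14,-0.442,0.043,0,0.1],[0.1,0.64,0.14,-0.442,0.043,0,0.1],[0.11,0.7,0.14,-0.442,0.043,0,0.1]]'; python3 -m creep '[[0,0.05,-0.01,0,0,0,0.1],[0,0.1,-0.02,0,0,0,0.1],[0,0.13,-0.03,0,0,0,0.1],[0,0.13,-0.03,0,0,0,0.1],[0,0.13,-0.03,0,0,0,0.1],[0,0.13,-0.03,0,0,0,0.1],[0,0.13,-0.03,0,0,0,0.1],[0,0.13,-0.03,0,0,0,0.1]]'
python3 - <<'E'
from plan import *
from plant import grab_frame
o=observe();C=[]
for n in ("side","top"):
    f=grab_frame(n); pickle.dump(f,open(f"{n}6.pkl","wb"))
    x0,y0=(180,40) if n=="side" else (90,90)
    C.append(cv2.resize(f["color"][y0:y0+180,x0:x0+160],None,fx=2.5,fy=2.5,interpolation=2))
cv2.imwrite("pics/f6.png",np.hstack(C)[:,:,::-1])
E
```

```text
clock: 12.18
tcp_pos: [0.584, 0.2317, 0.286]
tool_rot: [-3.14, 0.001, 1.474]
contact_force: [-0.1, -0.3, -0.1]
width: 0.0261
grasp_force: 44.9
clock: 12.85
tcp_pos: [0.5848, 0.2927, 0.2729]
tool_rot: [3.14, 0.001, 1.472]
contact_force: [0.8, -1.0, -1.6]
width: 0.0258
grasp_force: 44.9
```

View pics/f6.png

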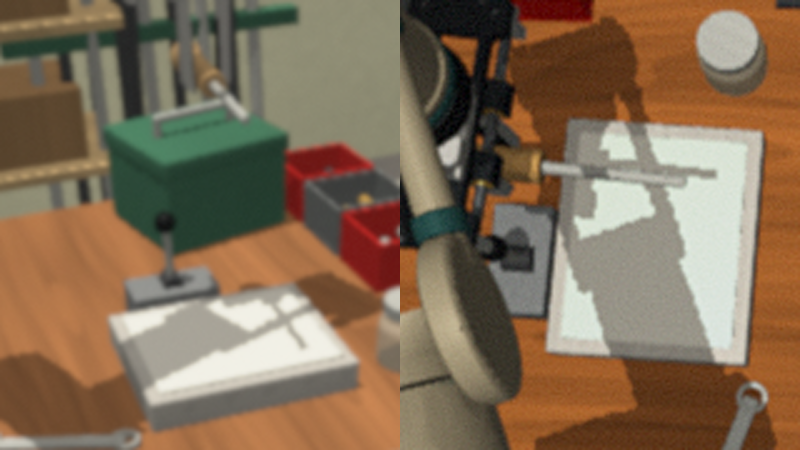

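The blade runs from (540,167) to (684,183) in the top crop and from (217,88) to (246,118) in the side crop. I triangulate it to check level and position.

```bash
python3 - <<'E'
from h import *
S,T=[pickle.load(open(n+"6.pkl","rb")) for n in("side","top")]
r,e1=tri(T,(146,156.8),S,(266.8,75.2));t,e2=tri(T,(203.6,163.2),S,(278.4,87.2))
d=r-t;print(r,e1,t,e2,np.linalg.norm(d),np.degrees(np.arcsin(d[2]/np.linalg.norm(d))))
c=np.array([.575,.219]);m=(r+t)/2;w=np.radians(-3);v=m[:2]-c
print("blade mid in panel",[v@[np.cos(w),np.sin(w)],v@[-np.sin(w),np.cos(w)]],m[2]-.04)
E
```

```text
[0.58616403 0.26234521 0.30760302] 0.003565854715182807 [0.57382441 0.14973779 0.31330173] 0.001566628620339089 0.11342474380488275 -2.879881964986696
blade mid in panel [np.float64(0.005665571568182808), np.float64(-0.012679361262580811)] 0.27045237636088454
```

```bash
python3 -m creep '[[0,0,0,0,0,0,0.1],[0,0,0,0,0,0,0.1],[0,0,0,0,0,0,0.1],[0,0,0,0,0,0,0.1],[0,0,0,0,0,0,0.1],[0,0,0,0,0,0,0.1]]' && python3 -c "
from plant import *
print(abs(observe()['qd']).max()); print(finish_job())"
```

```text
clock: 13.45
tcp_pos: [0.5843, 0.2942, 0.2723]
tool_rot: [3.14, 0.001, 1.474]
contact_force: [0.8, 0.1, -1.3]
width: 0.026
grasp_force: 44.9
0.00040594517982053856
the job is handed in; nothing more can be done
None
```

The job is handed in (no verdict came back): the dimmer lever stands upright within about 0.05 rad, and the reamer is held still, about 3° off level, with its blade about 27 cm over the middle of the light panel.

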